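# Gauge and seat a portion spacer on a fish slicer's arbor

## Task

Set the fish slicer's arbor up for 15 mm portions: gauge the look-alike blue spacer rings in the white rack by pinching them across their flat faces, take the 15 mm one and slide it onto the steel shaft. Then push ring and loose blade pack along the shaft until the pack stops against its collar, press firmly for a moment without ramming, so that the ring sits flush on the outer blade, and let go. Leave the other two rings standing in the rack, and the black nut, the tub and the brush where they are.

Things in the scene. Friction and masses are not known exactly. Their poses are not given: they have to be found in the camera images.
- spacer_a_mid (a point): Centre of ring a. Rings a, b, c look alike: blue plastic, 64 mm outside, 28 mm bore, so 18 mm of wall, 35 to 115 g, standing on edge in the rack about 76 mm apart, centres 55 mm above the table. One is 10, one 15, one 20 mm thick: which is which is not told, they must be gauged. The point's y axis is the ring's axis, level, at right angles to its flat faces.
- spacer_b_mid (a point): Centre of ring b; see spacer_a_mid.
- spacer_c_mid (a point): Centre of ring c; see spacer_a_mid.
- rack: White V-shaped trough fixed to the table, 238 mm long (along its y), 100 mm wide, 47 mm high, holding the three rings in a row. Origin: centre of its underside.
- arbor_nose (a point): Centre of the free end of the slicer's level steel shaft, 25 mm in diameter, 195 mm long, axis 105 mm above the table, rigid. +y points from here along the shaft to the blades, z up. The first 6 mm taper from 17 to 25 mm; a threaded stud, 14 mm thick, stands out 16 mm to -y. A ring hanging on the shaft has its centre about 1.5 mm below the axis.
- pack_face (a point): Centre of the outer face of the blade pack (two blades, two spacers; 34 mm long), on the shaft's axis, same axes as arbor_nose. The pack stands loose, 5 to 34 mm short of a stop collar clamped on the shaft behind it, where is not told: feel for it. About 5 N slides the pack; against the collar it is rigid. There push the ring home with 10 to 25 N; over 35 N does damage.
- arbor: The stand with shaft and blade pack. Base plate 150 by 215 mm, 12 mm thick. Origin on the table under the shaft, 140 mm to +y of arbor_nose, same axes. Blades are 94 mm, the bearing housing behind them 86 mm in diameter. A 15 mm ring seated on the outer blade has its centre 7.5 mm to -y of pack_face.
- nut_mid (a point): Centre of the black clamp nut lying on the table, 58 mm in diameter, 27 mm high. Bystander.
- tub_mid (a point): Centre of a white lidded tub, 92 mm in diameter, 100 mm high. Bystander.
- brush: Cleaning brush lying on the table, about 200 mm long along its x, under 40 mm high. Bystander.
Not all that is in view belongs to the job. What is shaped like the part that bears spacer_a_mid but orange is not meant.

How it is judged:
By the outcome, as a careful person would: the job done as asked, in the order asked, and still so for the second after the job is handed in, with the robot touching nothing.
It also fails if it takes over 72 s, if anything falls off the work surface, if the arm or the gripper's body presses on something with over 40 N, if the wrist force passes 120 N, or if a joint passes its speed limit or range.

## Robot

A 6-joint arm with a two-finger parallel gripper is mounted at the origin on the work surface. World frame = base frame: x ahead of the robot, y to its left, z up, the work surface at z = 0. Lengths are in m, angles in rad, forces in N, time in s.
With the tool pointing down it reaches from about 0.35 to 0.85 m from the base axis. Payload 8.1 kg.
Tool frame: the origin (TCP) lies at the very end of the fingers, on their centre line; the grasp point (between the pads) lies 19 mm behind it (pinch_z is the distance from the TCP to the grasp point, in m); z points along the fingers, y is the direction in which the jaws open and shut (so a half turn about z gives the same grasp; the last joint's range is limited). The gripper opens to 93 mm and grips with 3 to 60 N. Pads are 15 mm wide; open, the fingers measure 128 mm over their backs; the gripper's body (75 mm by 188 mm) begins 65 mm behind the grasp point.
Start: joints at [-1.357, 0.13, 1.488, -0, 1.523, -0.085], TCP at [0.177, -0.573, 0.219] pointing down, gripper open.
Joint ranges: [-2.96, 2.96], [-0.89, 2.26], [0.02, 2.5], [-1.34, 4.48], [0, 2.73], [-2.66, 2.66]. Speed limits (rad/s): [2.39, 2.39, 2.79, 3.14, 3.14, 3.14].

## Interface

Orientations are given as a rotation vector (axis times angle).
In Python, from plant import * gives the robot as it stands.
- The arm moves only by the tool move_arm, never from a script. Its argument "series" is a list of rows, each a list of 7 numbers: the shift along the tool's x, y, z each as a share of 10 cm, from -1 to 1, then the turn, a rotation vector about the tool's x, y, z each as a share of 180 degrees, from -1 to 1, then the opening, from -1 (shut) to 1 (fully open). In form: [[dx, dy, dz, rx, ry, rz, jaw], ...]. A call has 1 to 8 rows; each row is the pose to reach, as a shift and turn from the pose commanded when the call began, along the tool's axes at that moment, turning the shorter way round; what a row does not reach only later rows make up. A row lasts 1/10 s, in which the tool goes at most 50 mm and 8.59 degrees, less where a joint would pass 70% of its speed; a pose out of reach is approached as far as the arm can. A call with a number of a shift or a turn outside -1 to 1 is refused whole. A call with a gripper value outside its range is refused whole. The fingers move at their own pace and stop on an object; "squeeze" is the grip in N (left out, the last holds). Time passes only in rows, so rows that repeat a pose let the fingers close. It gives the time, the measured TCP pose, the force and the opening at its end, in the units of the state.
- read_state(): the state, without advancing time (a new reading comes with each control period).
- read_camera(name): name is "side" or "top"; returns a dict with "frame" (384x512x3 uint8, red, green, blue), "K" (3x3 intrinsics, pixels), "rvec" (rotation vector, rad) and "tvec" (3), from world to camera coordinates, as OpenCV has them. Camera axes: x right, y down, z forward; pixel columns grow to the right and rows downward; lengths in m; the calibration is good to about 2 mm. A picture is of the moment at which its call begins. There is no depth.
- close_job(): hands the job in, once; it reports no verdict.
The state is a dict: "t": time; "q": joint angles; "dq": joint speeds; "joint_torque": joint torques, N m; "tool_pos": TCP position; "orientation": TCP orientation; "force": force on the tool from outside, world axes, zero at the start; "wrist_torque": the same for the moment, N m; "opening": finger opening in m.
Only numpy, scipy, OpenCV 4.12 (cv2) and the standard library are available. Lean on these libraries where they do the work, as an engineer would, in place of code of your own. Each camera call takes 0.05 s, during which the arm holds its last target.

## Working session

There is one attempt and no reset: what is moved stays moved. The work goes in short steps, Python scripts to look and compute and a tool call to move; the robot and the scene stay as the last step left them, time stands still between calls to the robot, and variables do not carry over. Pictures are saved under pics/ and viewed, and the job is handed in when it is done.

Besides the shell and the picture viewer there is one more tool, called after "Call:" as name([rows], argument=value, ...), one row to a line, values as JSON. move_arm: Moves the arm, as the interface text tells. Shift numbers are shares of 10 cm and turn numbers shares of 180 degrees, none past 1 either way. Its arguments: {"type":"object","properties":{"series":{"type":"array","items":{"type":"array","items":{"type":"number"}}},"squeeze":{"type":"number"}},"required":["series"]}

```bash
ls; mkdir -p pics
python3 - <<'E'
from plant import *
import cv2,numpy as np
for n in("side","top"):
    c=read_camera(n); cv2.imwrite(f"pics/{n}0.png",c["frame"][:,:,::-1]); print(n,c["K"],c["rvec"],c["tvec"])
    R=cv2.Rodrigues(np.array(c["rvec"]))[0]; print("pos",-R.T@np.array(c["tvec"]))
s=read_state(); print(s)
E
```

```text
pics
side [[405.60490023   0.         257.4303557 ]
 [  0.         405.60490023 192.95780458]
 [  0.           0.           1.        ]] [ 0.95254705 -2.57319135  0.95696404] [0.43861212 0.31862732 0.63987786]
pos [0.22291706 0.42093616 0.69026688]
top [[433.70832432   0.         246.66432739]
 [  0.         433.70832432 194.49159571]
 [  0.           0.           1.        ]] [ 2.20424243 -2.15420984  0.09693705] [0.00347029 0.585234   1.09609182]
pos [0.48927805 0.01967    1.1419931 ]
{'t': 0.1, 'q': array([-1.35737229e+00,  1.31110214e-01,  1.48917874e+00, -2.36075744e-05,
        1.52301729e+00, -8.54122386e-02]), 'dq': array([ 0.0015814 , -0.00135321, -0.00170446, -0.00016234, -0.00119935,
        0.00102329]), 'joint_torque': array([ 6.30303784e-04, -5.61339962e+01, -4.93096054e+01,  7.72463134e-02,
        2.91420036e-02, -5.93741402e-05]), 'tool_pos': array([ 0.17653851, -0.57288815,  0.21767309]), 'orientation': array([-3.10489878e+00, -4.67413655e-01,  2.09016658e-04]), 'force': array([-0.56791361,  0.42702661,  0.19414531]), 'wrist_torque': array([-0.03247935,  0.02401327, -0.02120746]), 'opening': 0.09318757892269741}
```

View pics/side0.png

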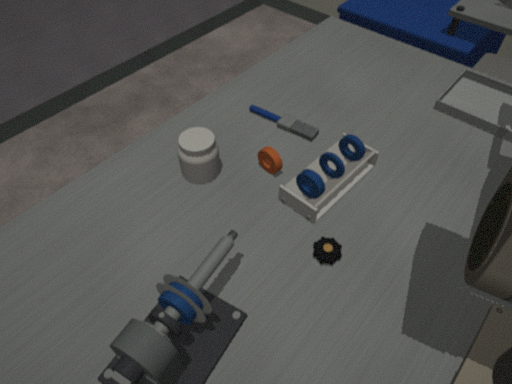

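View pics/top0.png

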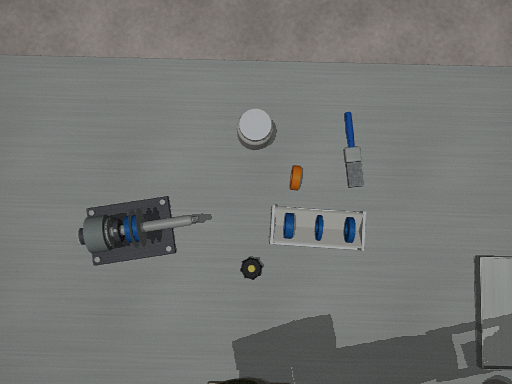

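The top view shows the rack at about (318,228) with rings at (290,225), (320,228) and (350,230), and the shaft nose at about (205,217). The arbor body is around (130,232). I'll zoom in.

Run:
```python
import cv2
a=cv2.imread("pics/top0.png"); 
cv2.imwrite("pics/t_rack.png",cv2.resize(a[195:255,260:375],None,fx=6.5,fy=6.5,interpolation=cv2.INTER_CUBIC))
cv2.imwrite("pics/t_arb.png",cv2.resize(a[190:270,72:220],None,fx=5,fy=5,interpolation=cv2.INTER_CUBIC))
a=cv2.imread("pics/side0.png"); 
cv2.imwrite("pics/s_arb.png",cv2.resize(a[224:384,95:255],None,fx=3.7,fy=3.7,interpolation=cv2.INTER_CUBIC))
cv2.imwrite("pics/s_rack.png",cv2.resize(a[130:225,270:385],None,fx=6,fy=6,interpolation=cv2.INTER_CUBIC))
```

```text
(no output)
```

View pics/t_rack.png

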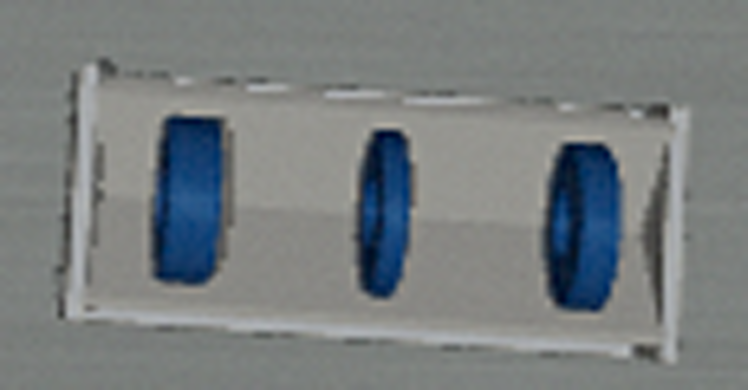

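View pics/t_arb.png

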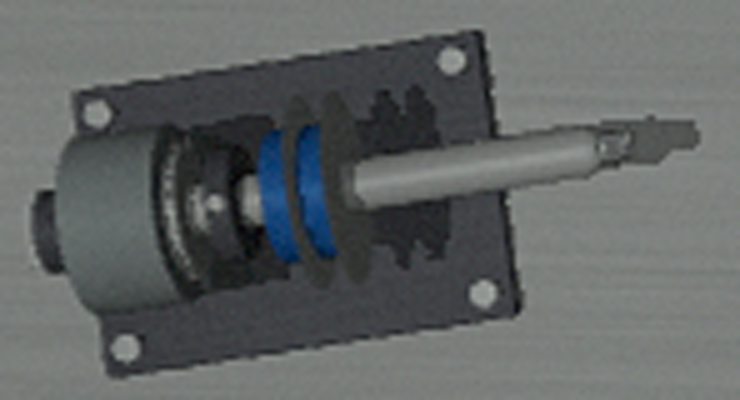

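View pics/s_arb.png

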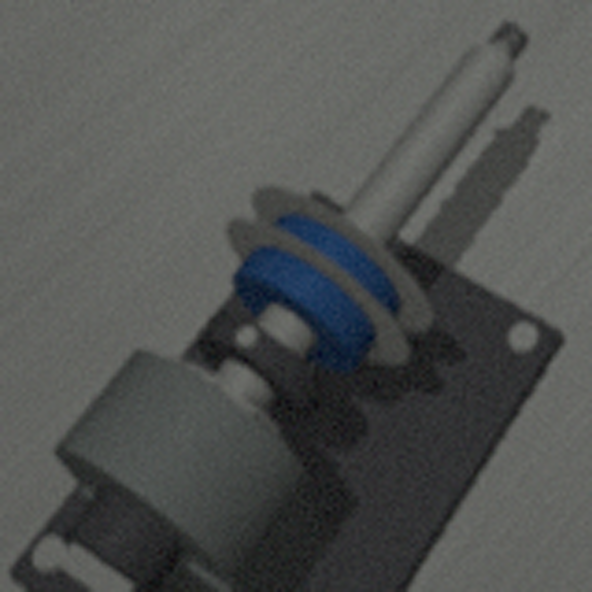

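View pics/s_rack.png

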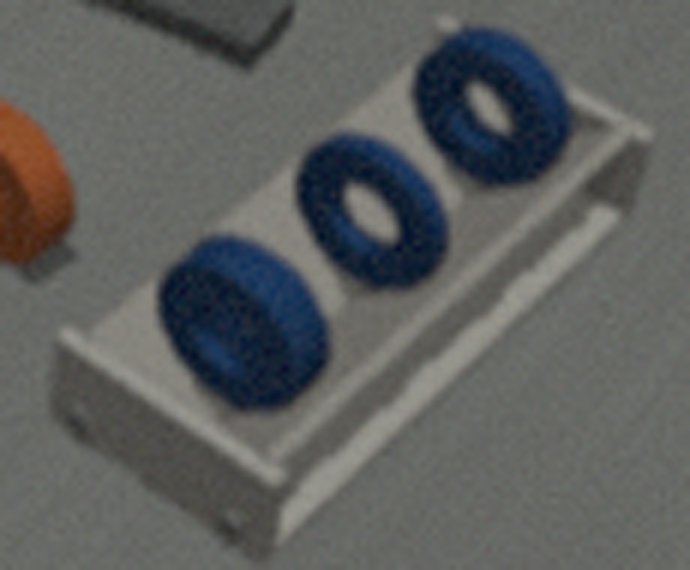

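The left ring looks thickest, the middle thinnest, and the right ring probably 15 mm. Next I'll localise the rack and arbor with the calibration.

```bash
cat > h.py <<'E'
import cv2,numpy as np,json
from plant import *
CAL={}
def cal(n,c=None):
    import pickle,os
    f=f"cal_{n}.pkl"
    if not os.path.exists(f):
        c=c or read_camera(n); pickle.dump({k:np.array(c[k],float) for k in("K","rvec","tvec")},open(f,"wb"))
    return pickle.load(open(f,"rb"))
def pix(n,P):
    c=cal(n); return cv2.projectPoints(np.array(P,float).reshape(-1,3),c["rvec"],c["tvec"],c["K"],None)[0].reshape(-1,2)
def onz(n,uv,z):
    c=cal(n); R=cv2.Rodrigues(c["rvec"])[0]; o=-R.T@c["tvec"]
    d=R.T@np.linalg.inv(c["K"])@np.array([uv[0],uv[1],1.]); return o+d*(z-o[2])/d[2]
E
python3 - <<'E'
from h import *
np.set_printoptions(precision=4,suppress=True)
pl=[(168.8,196),(176.2,252.4),(94,265.6),(86.6,209)]
for p in pl: print("plate",onz("top",p,0.012))
P=[onz("top",p,0.012) for p in pl]; print("ctr",np.mean(P,0), [np.degrees(np.arctan2(*(P[i]-P[j])[:2])) for i,j in((3,0),(2,1))])
print("stud tip side",onz("side",(233.4,233.5),.105)," nose",onz("side",(228.8,238.9),.105))
# rack corners top crop: top edge z .047
for p in [(88,65),(683,108),(668,358),(70,315)]:
    print("rack",onz("top",(p[0]/6.5+260,p[1]/6.5+195),.047))
# ring tops at z=.087 : middle of upper face
for p in [(190,200),(392,213),(592,227)]: print("ring",onz("top",(p[0]/6.5+260,p[1]/6.5+195),.087))
for p in [(610,148),(375,188),(350,184)]: print("shaft",onz("top",(p[0]/5+72,p[1]/5+190),.1175))
E
```

```text
plate [0.5775 0.2201 0.012 ]
plate [0.4318 0.1955 0.012 ]
plate [0.3933 0.4057 0.012 ]
plate [0.5386 0.4326 0.012 ]
ctr [0.4853 0.3135 0.012 ] [np.float64(-10.370107767568113), np.float64(-10.372775726364504)]
stud tip side [0.5178 0.1349 0.105 ]  nose [0.5161 0.1484 0.105 ]
rack [ 0.558  -0.0516  0.047 ]
rack [ 0.5466 -0.2834  0.047 ]
rack [ 0.4499 -0.2775  0.047 ]
rack [ 0.4612 -0.0463  0.047 ]
ring [ 0.5059 -0.088   0.087 ]
ring [ 0.5028 -0.1635  0.087 ]
ring [ 0.4993 -0.2383  0.087 ]
shaft [0.5148 0.1399 0.1175]
shaft [0.4935 0.2498 0.1175]
shaft [0.4951 0.2616 0.1175]
```

```bash
cat > ov.py <<'E'
from h import *
def frame(o,yawdeg):
    a=np.radians(yawdeg); return lambda p:(np.array([[np.cos(a),-np.sin(a),0],[np.sin(a),np.cos(a),0],[0,0,1]])@np.array(p,float).T).T+np.array(o)
def circ(r,y,n=40):
    t=np.linspace(0,2*np.pi,n); return np.c_[r*np.cos(t),0*t+y,r*np.sin(t)]
def draw(n,img,polys,crop,f,out):
    x0,y0,x1,y1=crop
    a=cv2.resize(img[y0:y1,x0:x1],None,fx=f,fy=f,interpolation=cv2.INTER_CUBIC)
    a=cv2.convertScaleAbs(a,alpha=1.6)
    for P,c in polys:
        q=((pix(n,P)-[x0-.5,y0-.5])*f-.5)
        cv2.polylines(a,[np.round(q*8).astype(np.int32)],False,c,1,cv2.LINE_AA,3)
    cv2.imwrite(out,a)
def arbor(nose,yaw,pack=None):
    F=frame([*nose,.105],yaw); L=[]
    for r,y in((12.5,6),(8.5,0),(7,-16),(12.5,100)): L.append((F(circ(r/1000,y/1000)),(0,255,0)))
    F0=frame([*nose,0],yaw)
    for z in(0.012,):
        L.append((F0([[-.075,.0,z],[.075,.0,z],[.075,.3,z],[-.075,.3,z]]),(255,255,0)) if 0 else (F0([[0,0,.105],[0,.1,.105]]),(0,255,255)))
    if pack: 
        for d in(0,): L.append((F(circ(.047,pack+d)),(0,0,255)))
        L.append((F(circ(.032,pack+.034)),(255,0,255)))
    return L
def ring(c,yaw,th):
    F=frame(c,yaw); return [(F(circ(r,s*th/2)),col) for s,col in((1,(0,255,0)),(-1,(0,0,255))) for r in(.032,.014)]
E
python3 - <<'E'
from ov import *
T=cv2.imread("pics/top0.png");S=cv2.imread("pics/side0.png")
L=arbor((0.515,0.148),10.37,.107)
draw("top",T,L,(72,190,220,270),5,"pics/o1.png");draw("side",S,L,(95,224,255,384),3.7,"pics/o2.png")
L=[]
for c,th in(((.5059,-.088),.02),((.5028,-.1635),.01),((.4993,-.2383),.015)): L+=ring([*c,.055],-2.8,th)
draw("top",T,L,(260,195,375,255),6.5,"pics/o3.png");draw("side",S,L,(270,130,385,225),6,"pics/o4.png")
E
```

```text
(no output)
```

View pics/o1.png

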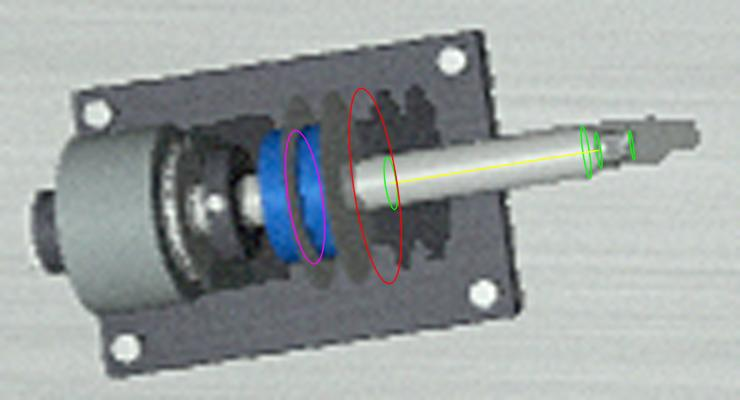

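View pics/o2.png

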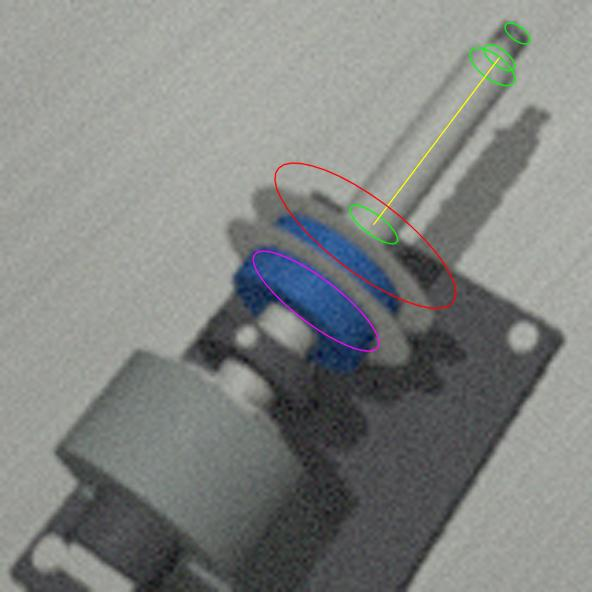

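View pics/o3.png

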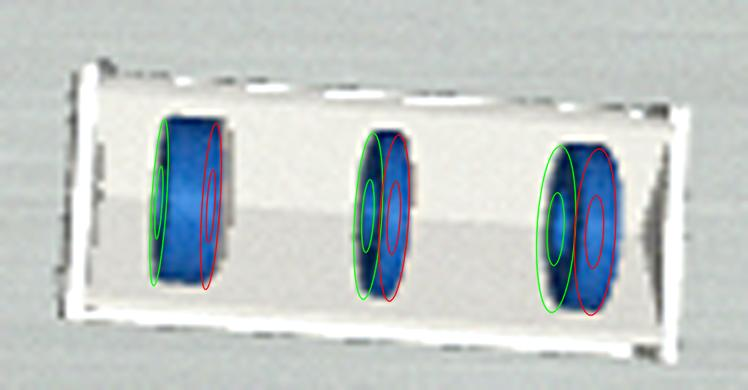

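View pics/o4.png

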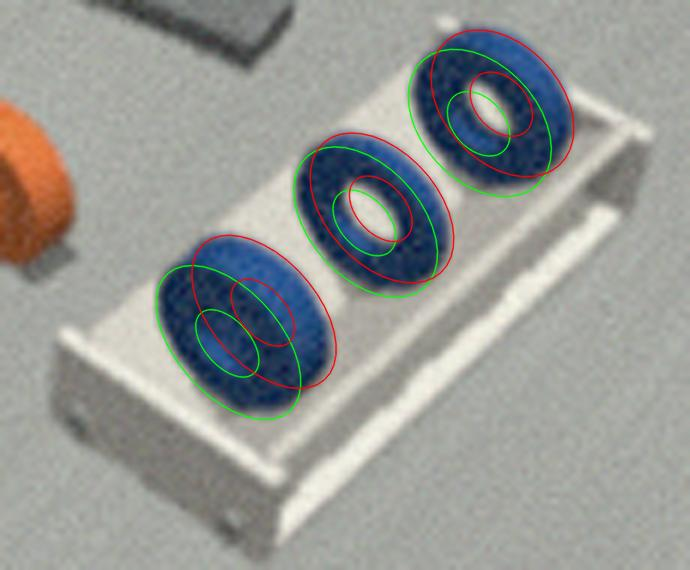

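Run:
```python
from ov import *
T=cv2.imread("pics/top0.png");S=cv2.imread("pics/side0.png")
L=arbor((0.515,0.147),10.4,.122)
draw("top",T,L,(72,190,220,270),5,"pics/o1.png");draw("side",S,L,(95,224,255,384),3.7,"pics/o2.png")
L=[]
for c,th in(((.507,-.0895),.02),((.504,-.1652),.01),((.5008,-.2408),.015)): L+=ring([*c,.055],-2.8,th)
draw("top",T,L,(260,195,375,255),6.5,"pics/o3.png");draw("side",S,L,(270,130,385,225),6,"pics/o4.png")
a=np.hstack([cv2.resize(cv2.imread("pics/o1.png"),(400,216)),cv2.resize(cv2.imread("pics/o3.png"),(400,216))]);
b=np.hstack([cv2.resize(cv2.imread("pics/o2.png"),(400,380)),cv2.resize(cv2.imread("pics/o4.png"),(400,380))])
cv2.imwrite("pics/o5.png",np.vstack([a,b]))
```

```text
(no output)
```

View pics/o5.png

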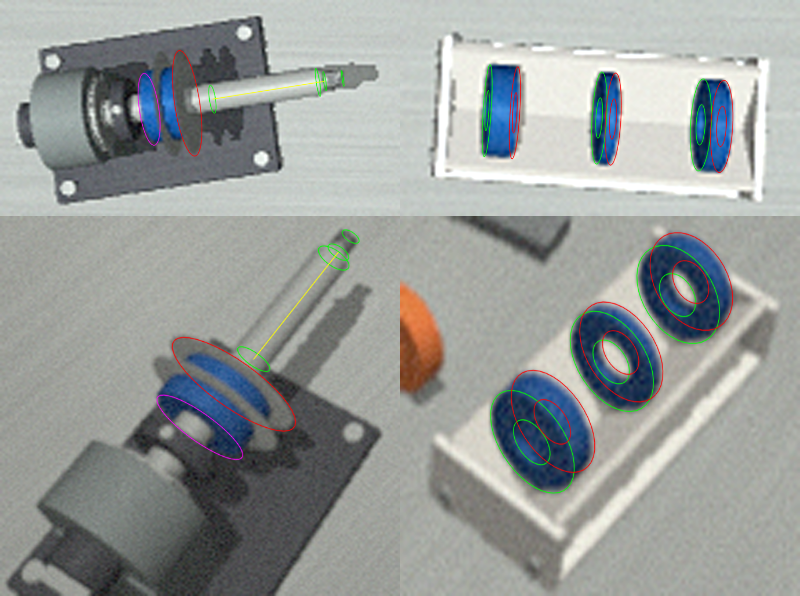

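Overlays match in both views: ring c candidate is at (0.501,-0.241), and the nose is at (0.515,0.147) with yaw 10.4°. The pack face is about 122 mm along the shaft. I'll write a helper that gives tool-frame shares.

```bash
cat > go.py <<'E'
import sys,numpy as np
from scipy.spatial.transform import Rotation as R
from plant import *
def rel(x,y,z,yaw,s=None):
    s=s or read_state(); R0=R.from_rotvec(s["orientation"])
    a=np.radians(yaw); Rt=R.from_matrix(np.array([[np.cos(a),np.sin(a),0],[np.sin(a),-np.cos(a),0],[0,0,-1]]))
    d=R0.inv().apply(np.array([x,y,z])-s["tool_pos"])/.1
    w=(R0.inv()*Rt).as_rotvec()/np.pi
    return np.r_[d,w]
if __name__=="__main__":
    s=read_state(); print("t",s["t"],np.round(s["tool_pos"],4),"F",np.round(s["force"],2),"op",round(s["opening"],4),"q",np.round(s["q"],2))
    v=list(map(float,sys.argv[1:]))
    for i in range(0,len(v),4): print(np.round(rel(*v[i:i+4],s),3).tolist())
E
python3 go.py .5008 -.2408 .15 -2.8
```

```text
t 0.2 [ 0.1766 -0.5731  0.218 ] F [-0.33  0.19  0.48] op 0.0929 q [-1.36  0.13  1.49  0.    1.52 -0.09]
[4.077, -2.22, 0.683, -0.0, 0.0, 0.111]
```

Call:
move_arm([
  [0.5, -0.27, 0, 0, 0, 0, -0.14],
  [1, -0.54, 0, 0, 0, 0, -0.14],
  [1, -0.54, 0, 0, 0, 0, -0.14],
], squeeze=10)

```text
t: 0.5
tool_pos: [0.2589, -0.4895, 0.2184]
orientation: [-3.105, -0.471, -0.002]
force: [0.2, -0.3, 0.1]
opening: 0.0734
```

Call:
move_arm([
  [0.5, -0.27, 0, 0, 0, 0, -0.14],
  [1, -0.54, 0, 0, 0, 0, -0.14],
  [1, -0.54, 0, 0, 0, 0, -0.14],
])

```text
t: 0.8
tool_pos: [0.3384, -0.4086, 0.2187]
orientation: [-3.105, -0.472, -0.002]
force: [-0.2, 0.3, 0.3]
opening: 0.0497
```

Call:
move_arm([
  [0.5, -0.27, 0, 0, 0, 0, -0.14],
  [1, -0.54, 0, 0, 0, 0, -0.14],
  [1, -0.54, 0, 0, 0, 0, -0.14],
])

```text
t: 1.1
tool_pos: [0.4179, -0.3279, 0.2187]
orientation: [-3.105, -0.472, -0.001]
force: [-0.4, -0.3, 0.3]
opening: 0.0399
```

```bash
python3 go.py .5008 -.2408 .12 -2.8
```

```text
t 1.1 [ 0.4179 -0.3279  0.2187] F [-0.41 -0.31  0.29] op 0.0399 q [-0.76 -0.06  1.68  0.    1.52  0.51]
[1.05, -0.584, 0.988, -0.0, -0.0, 0.112]
```

Call:
move_arm([
  [1, -0.58, 0.3, 0, 0, 0.112, -0.14],
  [1, -0.58, 0.6, 0, 0, 0.112, -0.14],
  [1, -0.58, 0.9, 0, 0, 0.112, -0.14],
  [1, -0.58, 0.9, 0, 0, 0.112, -0.14],
  [1, -0.58, 0.9, 0, 0, 0.112, -0.14],
])

```text
t: 1.6
tool_pos: [0.4927, -0.2449, 0.1264]
orientation: [-3.139, 0.079, 0.007]
force: [-0.1, -0.2, -0.5]
opening: 0.0398
```

```bash
python3 go.py .5008 -.2408 .073 -2.8
python3 - <<'E'
from ov import *
for n in("top","side"):
    c=read_camera(n); I=c["frame"][:,:,::-1].copy(); cv2.imwrite(f"pics/{n}1.png",I)
    p=pix(n,[.5008,-.2408,.073])[0].astype(int); x,y=p; x=min(max(x,75),437);y=min(max(y,70),314)
    cv2.imwrite(f"pics/{n}1c.png",cv2.resize(I[y-70:y+70,x-75:x+75],None,fx=4,fy=4,interpolation=cv2.INTER_CUBIC))
a=np.hstack([cv2.imread("pics/top1c.png"),cv2.imread("pics/side1c.png")]);cv2.imwrite("pics/c1.png",cv2.resize(a,(800,373)))
E
```

```text
t 1.6 [ 0.4927 -0.2449  0.1264] F [-0.1 -0.2 -0.5] op 0.0398 q [-0.55  0.06  1.73 -0.    1.35  1.07]
[0.081, -0.044, 0.534, -0.001, 0.001, -0.0]
```

View pics/c1.png

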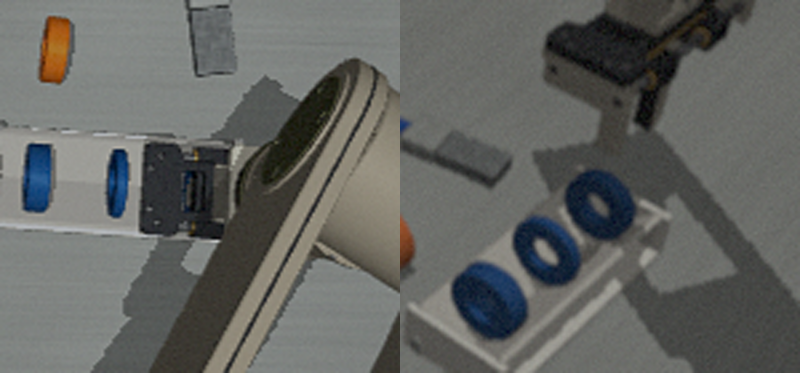

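Call:
move_arm([
  [0.08, -0.04, 0.15, 0, 0, 0, -0.14],
  [0.08, -0.04, 0.35, 0, 0, 0, -0.14],
  [0.08, -0.04, 0.53, 0, 0, 0, -0.14],
  [0.08, -0.04, 0.53, 0, 0, 0, -0.14],
  [0.08, -0.04, 0.53, 0, 0, 0, -1],
  [0.08, -0.04, 0.53, 0, 0, 0, -1],
  [0.08, -0.04, 0.53, 0, 0, 0, -1],
  [0.08, -0.04, 0.53, 0, 0, 0, -1],
], squeeze=8)

```text
t: 2.5
tool_pos: [0.5031, -0.2423, 0.0768]
orientation: [3.14, -0.083, 0.003]
force: [0.9, 0.8, 2.4]
opening: 0.0153
```

Call:
move_arm([
  [0, 0, 0, 0, 0, 0, -1],
  [0, 0, 0, 0, 0, 0, -1],
  [0, 0, 0, 0, 0, 0, -1],
])

```text
t: 2.8
tool_pos: [0.5031, -0.2422, 0.0767]
orientation: [3.14, -0.083, 0.003]
force: [0.8, 0.1, 6.0]
opening: 0.0149
```

```bash
python3 go.py .5008 -.2408 .073 -2.8
```

```text
t 2.8 [ 0.5031 -0.2422  0.0767] F [0.82 0.08 6.04] op 0.0149 q [-0.54  0.13  1.75  0.    1.25  1.08]
[-0.024, -0.012, 0.037, 0.0, -0.001, -0.001]
```

Gauged 14.9 mm, which agrees with the image: this is the 15 mm ring. The pads sit 2 mm off centre and 4 mm high because of motion lag, so I'll regrasp.

Call:
move_arm([
  [0, 0, 0, 0, 0, 0, -0.4],
  [0, 0, 0, 0, 0, 0, -0.4],
  [-0.02, -0.01, 0.02, 0, 0, 0, -0.4],
  [-0.02, -0.01, 0.03, 0, 0, 0, -0.4],
  [-0.02, -0.01, 0.03, 0, 0, 0, -0.4],
  [-0.02, -0.01, 0.03, 0, 0, 0, -0.4],
  [-0.02, -0.01, 0.03, 0, 0, 0, -0.4],
])

```text
t: 3.5
tool_pos: [0.5004, -0.2408, 0.0726]
orientation: [-3.14, 0.083, -0.0]
force: [0.0, -0.0, 0.5]
opening: 0.0282
```

```bash
python3 go.py .5008 -.2408 .073 -2.8
```

```text
t 3.5 [ 0.5004 -0.2408  0.0726] F [ 0.04 -0.02  0.52] op 0.0282 q [-0.54  0.13  1.76  0.    1.25  1.08]
[0.004, 0.0, -0.004, -0.0, -0.0, -0.001]
```

Call:
move_arm([
  [0, 0, 0, 0, 0, 0, -1],
  [0, 0, 0, 0, 0, 0, -1],
  [0, 0, 0, 0, 0, 0, -1],
  [0, 0, 0, 0, 0, 0, -1],
  [0, 0, 0, 0, 0, 0, -1],
  [0, 0, 0, 0, 0, 0, -1],
], squeeze=30)

```text
t: 4.1
tool_pos: [0.5005, -0.2408, 0.0727]
orientation: [3.14, -0.083, 0.0]
force: [-0.6, 0.2, 0.4]
opening: 0.0148
```

Call:
move_arm([
  [0, 0, -0.1, 0, 0, 0, -1],
  [0, 0, -0.3, 0, 0, 0, -1],
  [0, 0, -0.6, 0, 0, 0, -1],
  [0, 0, -1, 0, 0, 0, -1],
  [0, 0, -1, 0, 0, 0, -1],
  [0, 0, -1, 0, 0, 0, -1],
])

```text
t: 4.7
tool_pos: [0.5014, -0.2413, 0.1747]
orientation: [3.139, -0.083, 0.005]
force: [0.6, -0.1, -1.8]
opening: 0.0145
```

```bash
python3 go.py .5262 .086 .1245 10.4
```

```text
t 4.7 [ 0.5014 -0.2413  0.1747] F [ 0.61 -0.05 -1.78] op 0.0145 q [-0.54  0.03  1.67  0.    1.43  1.08]
[0.073, -3.282, 0.497, 0.001, -0.001, -0.075]
```

Call:
move_arm([
  [0, -0.3, 0, 0, 0, 0, -1],
  [0, -0.7, 0, 0, 0, 0, -1],
  [0, -1, 0, 0, 0, 0, -1],
])

```text
t: 5.0
tool_pos: [0.5045, -0.1389, 0.1708]
orientation: [-3.139, 0.084, 0.005]
force: [-0.2, 0.1, -0.1]
opening: 0.0145
```

Call:
move_arm([
  [0, -0.5, 0, 0, 0, 0, -1],
  [0, -1, 0, 0, 0, 0, -1],
])

```text
t: 5.2
tool_pos: [0.5098, -0.0396, 0.171]
orientation: [-3.14, 0.086, 0.004]
force: [0.9, 0.4, -0.7]
opening: 0.0153
```

Call:
move_arm([
  [0, -0.4, 0, 0, 0, 0, -1],
  [0, -0.8, 0, 0, 0, -0.075, -1],
  [0, -1, 0, 0, 0, -0.075, -1],
  [0, -1, 0, 0, 0, -0.075, -1],
  [0, -1, 0, 0, 0, -0.075, -1],
  [0, -1, 0, 0, 0, -0.075, -1],
])

```text
t: 5.8
tool_pos: [0.5159, 0.0579, 0.1719]
orientation: [3.129, 0.283, -0.002]
force: [-0.2, 0.3, -0.7]
opening: 0.015
```

```bash
python3 go.py .5262 .086 .1245 10.4
```

```text
t 5.8 [0.5159 0.0579 0.1719] F [-0.16  0.29 -0.74] op 0.015 q [ 0.01 -0.06  1.77 -0.    1.43  1.4 ]
[0.153, -0.258, 0.473, 0.0, 0.0, -0.0]
```

Call:
move_arm([
  [0.15, -0.1, 0.2, 0, 0, 0, -1],
  [0.15, -0.2, 0.4, 0, 0, 0, -1],
  [0.15, -0.24, 0.48, 0, 0, 0, -1],
  [0.15, -0.24, 0.48, 0, 0, 0, -1],
  [0.15, -0.24, 0.48, 0, 0, 0, -1],
  [0.15, -0.24, 0.48, 0, 0, 0, -1],
])

```text
t: 6.4
tool_pos: [0.5276, 0.0846, 0.1259]
orientation: [3.128, 0.285, 0.003]
force: [-0.3, -0.2, -0.6]
opening: 0.0144
```

```bash
cat > look.py <<'E'
import sys
from ov import *
from scipy.spatial.transform import Rotation as R
tag=sys.argv[1]; dz=float(sys.argv[2]); dx=float(sys.argv[3]) if len(sys.argv)>3 else 0
s=read_state(); Rm=R.from_rotvec(s["orientation"]).as_matrix()
c=s["tool_pos"]+Rm@np.array([dx,0,dz]); yaw=np.degrees(np.arctan2(Rm[1,0],Rm[0,0]))
print("ring est",c.round(4),"yaw",yaw.round(2))
L=ring(c,yaw,.015)+arbor((0.515,0.147),10.4)
ims=[]
for n in("top","side"):
    I=read_camera(n)["frame"][:,:,::-1].copy(); cv2.imwrite(f"pics/{n}_{tag}.png",I)
    x,y=pix(n,c)[0].astype(int); x=min(max(x,50),462);y=min(max(y,50),334)
    cr=(x-50,y-50,x+50,y+50); draw(n,I,L,cr,7,"pics/a.png"); draw(n,I,[],cr,7,"pics/b.png")
    ims.append(np.vstack([cv2.imread("pics/b.png"),cv2.imread("pics/a.png")]))
cv2.imwrite(f"pics/look_{tag}.png",cv2.resize(np.hstack(ims),(600,600)))
E
python3 look.py 2 .0177; python3 go.py .5262 .086 .1227 10.4
```

```text
ring est [0.5276 0.0846 0.1082] yaw 10.41
t 6.5 [0.5275 0.0848 0.1258] F [ 0.33 -0.02 -0.77] op 0.0149 q [ 0.06  0.01  1.78 -0.    1.34  1.45]
[-0.011, -0.015, 0.031, 0.0, -0.001, 0.0]
```

View pics/look_2.png

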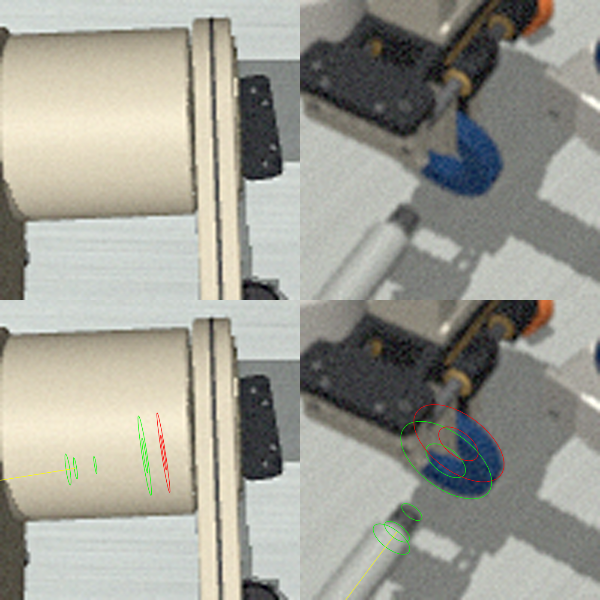

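Call:
move_arm([
  [-0.01, -0.05, 0.03, 0, 0, 0, -1],
  [-0.01, -0.1, 0.03, 0, 0, 0, -1],
  [-0.01, -0.2, 0.03, 0, 0, 0, -1],
  [-0.01, -0.3, 0.03, 0, 0, 0, -1],
  [-0.01, -0.3, 0.03, 0, 0, 0, -1],
  [-0.01, -0.3, 0.03, 0, 0, 0, -1],
  [-0.01, -0.3, 0.03, 0, 0, 0, -1],
])

```text
t: 7.2
tool_pos: [0.5203, 0.1145, 0.1217]
orientation: [3.128, 0.287, 0.0]
force: [-0.0, 0.5, -0.4]
opening: 0.0147
```

```bash
python3 look.py 3 .0177
cat >> go.py <<'E'
    n=np.array([.515,.147]); a=np.radians(10.4); d=s["tool_pos"][:2]-n
    print("s",round(-d[0]*np.sin(a)+d[1]*np.cos(a),4),"lat",round(d[0]*np.cos(a)+d[1]*np.sin(a),4))
E
python3 go.py
```

```text
ring est [0.5203 0.1145 0.104 ] yaw 10.48
t 7.3 [0.5203 0.1143 0.1216] F [ 0.94 -0.19 -0.22] op 0.0148 q [ 0.12  0.02  1.79 -0.    1.34  1.51]
s -0.0332 lat -0.0007
```

View pics/look_3.png

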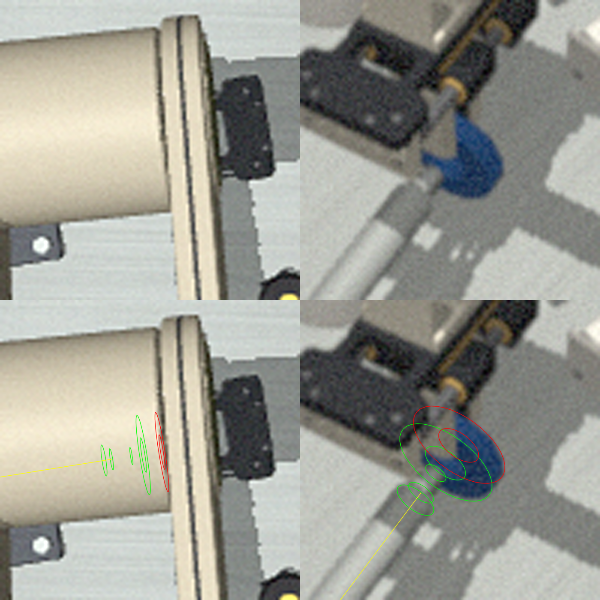

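Call:
move_arm([
  [0.007, -0.03, -0.011, 0, 0, 0, -1],
  [0.007, -0.08, -0.011, 0, 0, 0, -1],
  [0.007, -0.13, -0.011, 0, 0, 0, -1],
  [0.007, -0.18, -0.011, 0, 0, 0, -1],
  [0.007, -0.22, -0.011, 0, 0, 0, -1],
  [0.007, -0.22, -0.011, 0, 0, 0, -1],
  [0.007, -0.22, -0.011, 0, 0, 0, -1],
])

```text
t: 8.0
tool_pos: [0.5169, 0.1364, 0.1227]
orientation: [3.128, 0.287, -0.0]
force: [-0.3, -0.8, -0.8]
opening: 0.0147
```

```bash
python3 go.py
```

```text
t 8.0 [0.5169 0.1364 0.1227] F [-0.33 -0.78 -0.82] op 0.0147 q [ 0.16  0.02  1.78 -0.    1.34  1.55]
s -0.0108 lat -0.0
```

Call:
move_arm([
  [0, -0.02, 0, 0, 0, 0, -1],
  [0, -0.04, 0, 0, 0, 0, -1],
  [0, -0.06, 0, 0, 0, 0, -1],
  [0, -0.08, 0, 0, 0, 0, -1],
  [0, -0.08, 0, 0, 0, 0, -1],
])

```text
t: 8.5
tool_pos: [0.5155, 0.1444, 0.1227]
orientation: [-3.128, -0.287, 0.0]
force: [0.2, 0.7, -0.8]
opening: 0.0145
```

Call:
move_arm([
  [0, -0.02, 0, 0, 0, 0, -1],
  [0, -0.04, 0, 0, 0, 0, -1],
  [0, -0.06, 0, 0, 0, 0, -1],
  [0, -0.06, 0, 0, 0, 0, -1],
])

```text
t: 8.9
tool_pos: [0.5144, 0.1503, 0.1227]
orientation: [-3.128, -0.287, 0.0]
force: [0.5, -0.2, -0.0]
opening: 0.0145
```

```bash
python3 go.py
```

```text
t 8.9 [0.5144 0.1503 0.1227] F [ 0.54 -0.23 -0.04] op 0.0145 q [0.19 0.02 1.78 0.   1.34 1.58]
s 0.0034 lat -0.0
```

Call:
move_arm([
  [0, -0.03, 0, 0, 0, 0, -1],
  [0, -0.06, 0, 0, 0, 0, -1],
  [0, -0.09, 0, 0, 0, 0, -1],
  [0, -0.12, 0, 0, 0, 0, -1],
  [0, -0.12, 0, 0, 0, 0, -1],
])

```text
t: 9.4
tool_pos: [0.5122, 0.1623, 0.1228]
orientation: [-3.128, -0.287, -0.0]
force: [-0.2, 0.3, -0.5]
opening: 0.0144
```

Call:
move_arm([
  [0, -0.05, 0, 0, 0, 0, -1],
  [0, -0.1, 0, 0, 0, 0, -1],
  [0, -0.15, 0, 0, 0, 0, -1],
  [0, -0.2, 0, 0, 0, 0, -1],
  [0, -0.25, 0, 0, 0, 0, -1],
  [0, -0.3, 0, 0, 0, 0, -1],
  [0, -0.35, 0, 0, 0, 0, -1],
  [0, -0.35, 0, 0, 0, 0, -1],
])

```text
t: 10.2
tool_pos: [0.5058, 0.1969, 0.1228]
orientation: [-3.128, -0.287, -0.0]
force: [0.3, -1.0, -0.4]
opening: 0.0147
```

```bash
python3 go.py; python3 look.py 4 .0177
```

```text
t 10.2 [0.5058 0.1969 0.1228] F [ 0.32 -0.99 -0.42] op 0.0147 q [0.28 0.04 1.76 0.   1.34 1.66]
s 0.0508 lat -0.0
ring est [0.5058 0.1969 0.1051] yaw 10.5
```

View pics/look_4.png

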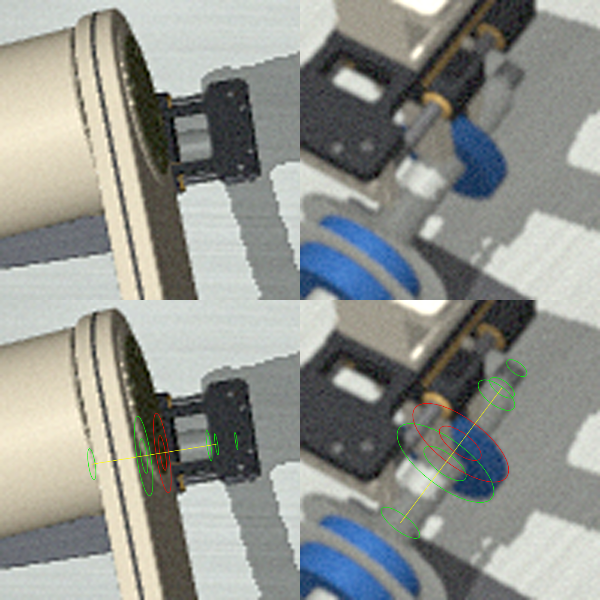

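Call:
move_arm([
  [0, -0.06, 0, 0, 0, 0, -1],
  [0, -0.12, 0, 0, 0, 0, -1],
  [0, -0.18, 0, 0, 0, 0, -1],
  [0, -0.24, 0, 0, 0, 0, -1],
  [0, -0.24, 0.008, 0, 0, 0, -1],
  [0, -0.24, 0.012, 0, 0, 0, -1],
  [0, -0.24, 0.012, 0, 0, 0, -1],
])

```text
t: 11.0
tool_pos: [0.5018, 0.22, 0.1217]
orientation: [-3.128, -0.286, -0.001]
force: [2.5, 1.4, 0.6]
opening: 0.015
```

Call:
move_arm([
  [0, 0, 0, 0, 0, 0, -0.4],
  [0, 0, 0, 0, 0, 0, -0.4],
  [0, 0, 0, 0, 0, 0, -0.4],
  [0, 0, -0.2, 0, 0, 0, -0.4],
  [0, 0, -0.5, 0, 0, 0, -0.4],
  [0, 0, -0.8, 0, 0, 0, -0.3],
  [0, 0, -0.8, 0, 0, 0, -0.14],
  [0, 0, -0.8, 0, 0, 0, -0.14],
])

```text
t: 11.8
tool_pos: [0.5021, 0.2199, 0.2024]
orientation: [-3.128, -0.286, -0.003]
force: [1.0, -1.1, -0.1]
opening: 0.0392
```

```bash
python3 go.py; python3 look.py 5 .099
```

```text
t 11.8 [0.5021 0.2199 0.2024] F [ 1.   -1.13 -0.13] op 0.0392 q [ 0.32 -0.    1.66 -0.    1.49  1.71]
s 0.074 lat 0.0005
ring est [0.5023 0.22   0.1034] yaw 10.45
```

View pics/look_5.png

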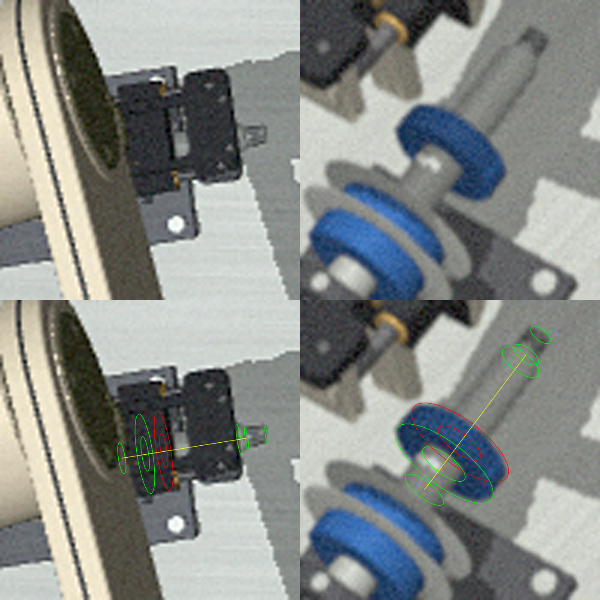

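The ring hangs upright on the shaft at s≈75 mm. I'll turn the tool 90° and straddle the shaft behind the ring.

Call:
move_arm([
  [0, 0.05, 0, 0, 0, -0.04, -0.226],
  [0, 0.15, 0, 0, 0, -0.09, -0.226],
  [0, 0.25, 0, 0, 0, -0.135, -0.226],
  [0, 0.33, 0, 0, 0, -0.18, -0.226],
  [0, 0.33, 0, 0, 0, -0.225, -0.226],
  [0, 0.33, 0, 0, 0, -0.27, -0.226],
  [0, 0.33, 0, 0, 0, -0.315, -0.226],
  [0, 0.33, 0, 0, 0, -0.36, -0.226],
])

```text
t: 12.7
tool_pos: [0.5066, 0.187, 0.1996]
orientation: [-2.482, -1.924, 0.004]
force: [0.2, 0.2, -0.4]
opening: 0.0359
```

Call:
move_arm([
  [0, 0, 0, 0, 0, -0.07, -0.226],
  [0, 0, 0, 0, 0, -0.14, -0.226],
  [0, 0, 0, 0, 0, -0.14, -0.226],
  [0, 0, 0, 0, 0, -0.14, -0.226],
  [0, 0, 0, 0, 0, -0.14, -0.226],
])

```text
t: 13.2
tool_pos: [0.5069, 0.1872, 0.2004]
orientation: [-2.014, -2.41, 0.003]
force: [-0.5, 0.5, 0.1]
opening: 0.0363
```

```bash
python3 go.py .5071 .1902 .082 100.4
```

```text
t 13.2 [0.5069 0.1872 0.2004] F [-0.54  0.49  0.06] op 0.0363 q [ 0.26 -0.02  1.68  0.    1.49  0.08]
[0.029, 0.009, 1.184, -0.001, 0.0, -0.001]
s 0.041 lat -0.0007
```

Call:
move_arm([
  [0, 0.007, 0.2, 0, 0, 0, -0.226],
  [0, 0.007, 0.4, 0, 0, 0, -0.226],
  [0, 0.007, 0.6, 0, 0, 0, -0.226],
  [0, 0.007, 0.6, 0, 0, 0, -0.226],
  [0, 0.007, 0.6, 0, 0, 0, -0.226],
])

```text
t: 13.7
tool_pos: [0.5078, 0.1874, 0.1413]
orientation: [-2.012, -2.412, 0.002]
force: [0.6, -0.3, 1.2]
opening: 0.0357
```

```bash
python3 go.py .5071 .1902 .082 100.4; python3 look.py 6 .035
```

```text
t 13.7 [0.5078 0.1874 0.1413] F [ 0.63 -0.34  1.18] op 0.0357 q [ 0.26  0.02  1.74 -0.    1.38  0.08]
[0.029, -0.001, 0.593, -0.0, 0.0, -0.0]
s 0.041 lat 0.0002
ring est [0.5078 0.1874 0.1063] yaw 100.34
```

View pics/look_6.png

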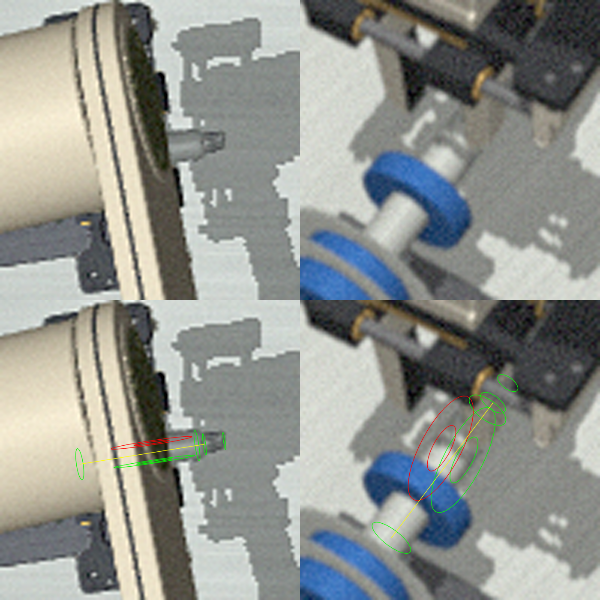

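Call:
move_arm([
  [0, 0, 0.1, 0, 0, 0, -0.226],
  [0, 0, 0.25, 0, 0, 0, -0.226],
  [0, 0, 0.4, 0, 0, 0, -0.226],
  [0, 0, 0.5, 0, 0, 0, -0.226],
  [0, 0, 0.59, 0, 0, 0, -0.226],
  [0, 0, 0.59, 0, 0, 0, -0.226],
  [0, 0, 0.59, 0, 0, 0, -0.226],
])

```text
t: 14.5
tool_pos: [0.5082, 0.1875, 0.0824]
orientation: [-2.01, -2.414, 0.0]
force: [-0.5, 0.8, 0.2]
opening: 0.0362
```

Call:
move_arm([
  [0.04, 0, 0, 0, 0, 0, -0.226],
  [0.08, 0, 0, 0, 0, 0, -0.226],
  [0.12, 0, 0, 0, 0, 0, -0.226],
  [0.16, 0, 0, 0, 0, 0, -0.226],
  [0.2, 0, 0, 0, 0, 0, -0.226],
  [0.2, 0, 0, 0, 0, 0, -0.226],
])

```text
t: 15.1
tool_pos: [0.5045, 0.2078, 0.0826]
orientation: [-2.009, -2.415, -0.0]
force: [-0.4, -0.8, -0.2]
opening: 0.0357
```

```bash
python3 go.py; python3 look.py 7 -.021
```

```text
t 15.1 [0.5045 0.2078 0.0826] F [-0.37 -0.79 -0.2 ] op 0.0357 q [0.3  0.09 1.78 0.   1.26 0.11]
s 0.0617 lat 0.0006
ring est [0.5045 0.2078 0.1036] yaw 100.5
```

View pics/look_7.png

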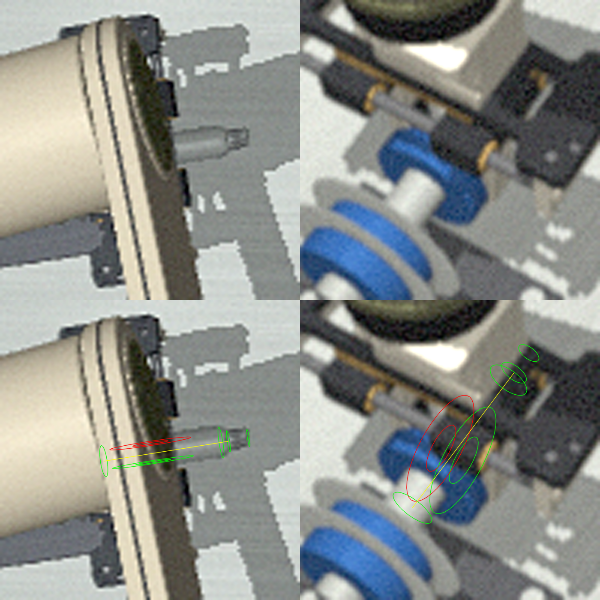

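Call:
move_arm([
  [0.04, -0.005, 0, 0, 0, 0, -0.226],
  [0.08, -0.005, 0, 0, 0, 0, -0.226],
  [0.12, -0.005, 0, 0, 0, 0, -0.226],
  [0.16, -0.005, 0, 0, 0, 0, -0.226],
  [0.16, -0.005, 0, 0, 0, 0, -0.226],
])

```text
t: 15.7
tool_pos: [0.501, 0.2234, 0.0825]
orientation: [-2.009, -2.415, -0.0]
force: [0.8, 0.2, -0.8]
opening: 0.0358
```

Call:
move_arm([
  [0.03, 0, 0, 0, 0, 0, -0.226],
  [0.06, 0, 0, 0, 0, 0, -0.226],
  [0.09, 0, 0, 0, 0, 0, -0.226],
  [0.12, 0, 0, 0, 0, 0, -0.226],
  [0.15, 0, 0, 0, 0, 0, -0.226],
  [0.15, 0, 0, 0, 0, 0, -0.226],
])

```text
t: 16.3
tool_pos: [0.4984, 0.238, 0.0825]
orientation: [-2.009, -2.415, -0.0]
force: [0.1, -0.4, -0.7]
opening: 0.0358
```

```bash
python3 go.py; python3 look.py 8 -.021 .015
```

```text
t 16.3 [0.4984 0.238  0.0825] F [ 0.15 -0.37 -0.74] op 0.0358 q [0.35 0.11 1.77 0.   1.27 0.17]
s 0.0925 lat 0.0001
ring est [0.4957 0.2527 0.1035] yaw 100.48
```

View pics/look_8.png

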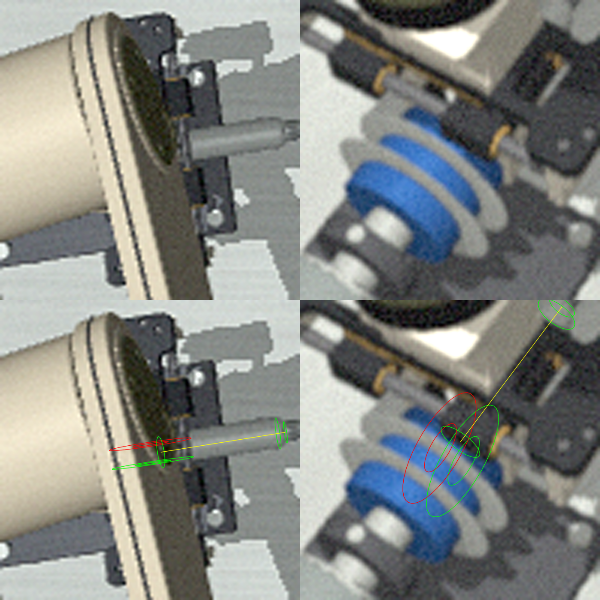

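Call:
move_arm([
  [0.02, 0, 0, 0, 0, 0, -0.226],
  [0.04, 0, 0, 0, 0, 0, -0.226],
  [0.06, 0, 0, 0, 0, 0, -0.226],
  [0.06, 0, 0, 0, 0, 0, -0.226],
])

```text
t: 16.8
tool_pos: [0.4975, 0.2431, 0.0826]
orientation: [2.01, 2.414, -0.001]
force: [0.4, -3.1, 0.8]
opening: 0.0356
```

Call:
move_arm([
  [0.01, 0, 0, 0, 0, 0, -0.226],
  [0.02, 0, 0, 0, 0, 0, -0.226],
  [0.03, 0, 0, 0, 0, 0, -0.226],
  [0.03, 0, 0, 0, 0, 0, -0.226],
])

```text
t: 17.2
tool_pos: [0.497, 0.246, 0.0825]
orientation: [2.01, 2.414, -0.001]
force: [1.4, -5.0, 0.3]
opening: 0.0358
```

Call:
move_arm([
  [0.01, 0, 0, 0, 0, 0, -0.226],
  [0.02, 0, 0, 0, 0, 0, -0.226],
  [0.03, 0, 0, 0, 0, 0, -0.226],
  [0.03, 0, 0, 0, 0, 0, -0.226],
])

```text
t: 17.6
tool_pos: [0.4965, 0.249, 0.0826]
orientation: [2.01, 2.414, -0.0]
force: [2.1, -5.5, 0.5]
opening: 0.0358
```

```bash
python3 go.py
```

```text
t 17.6 [0.4965 0.249  0.0826] F [ 2.05 -5.46  0.46] op 0.0358 q [ 0.37  0.12  1.76 -0.    1.27  0.19]
s 0.1037 lat 0.0002
```

Call:
move_arm([
  [0.01, 0, 0, 0, 0, 0, -0.226],
  [0.02, 0, 0, 0, 0, 0, -0.226],
  [0.03, 0, 0, 0, 0, 0, -0.226],
  [0.03, 0, 0, 0, 0, 0, -0.226],
])

```text
t: 18.0
tool_pos: [0.4959, 0.2521, 0.0825]
orientation: [2.01, 2.414, -0.0]
force: [1.2, -5.5, 0.5]
opening: 0.0359
```

Call:
move_arm([
  [0.01, 0, 0, 0, 0, 0, -0.226],
  [0.02, 0, 0, 0, 0, 0, -0.226],
  [0.03, 0, 0, 0, 0, 0, -0.226],
  [0.03, 0, 0, 0, 0, 0, -0.226],
])

```text
t: 18.4
tool_pos: [0.4953, 0.2551, 0.0825]
orientation: [2.01, 2.414, -0.0]
force: [1.4, -4.3, 1.1]
opening: 0.0359
```

```bash
python3 go.py; python3 look.py 9 -.021 .015
```

```text
t 18.4 [0.4953 0.2551 0.0825] F [ 1.45 -4.34  1.05] op 0.0359 q [ 0.38  0.12  1.75 -0.    1.27  0.2 ]
s 0.1099 lat 0.0002
ring est [0.4926 0.2699 0.1035] yaw 100.45
```

View pics/look_9.png

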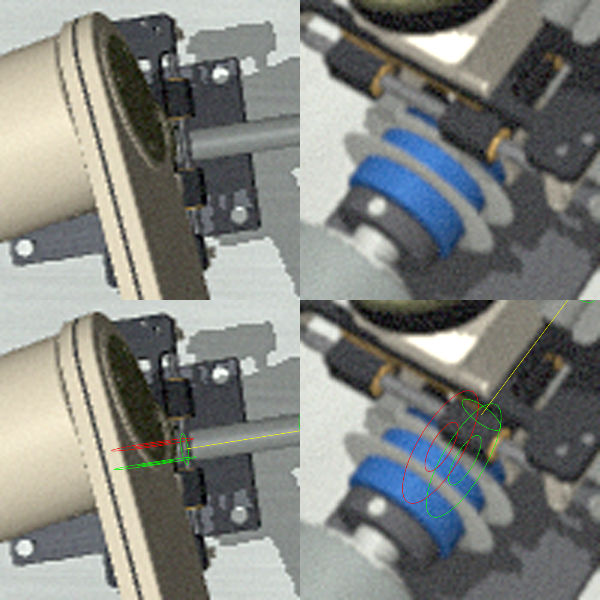

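Call:
move_arm([
  [0.005, 0, 0, 0, 0, 0, -0.226],
  [0.01, 0, 0, 0, 0, 0, -0.226],
  [0.015, 0, 0, 0, 0, 0, -0.226],
  [0.015, 0, 0, 0, 0, 0, -0.226],
])

```text
t: 18.9
tool_pos: [0.4951, 0.2566, 0.0826]
orientation: [2.01, 2.414, 0.0]
force: [1.7, -4.8, 0.9]
opening: 0.0361
```

Call:
move_arm([
  [0.005, 0, 0, 0, 0, 0, -0.226],
  [0.01, 0, 0, 0, 0, 0, -0.226],
  [0.015, 0, 0, 0, 0, 0, -0.226],
  [0.015, 0, 0, 0, 0, 0, -0.226],
])

```text
t: 19.3
tool_pos: [0.4951, 0.2567, 0.0826]
orientation: [2.009, 2.413, -0.002]
force: [2.5, -11.2, 1.8]
opening: 0.0361
```

```bash
python3 go.py
```

```text
t 19.3 [0.4951 0.2567 0.0826] F [  2.5  -11.17   1.76] op 0.0361 q [ 0.39  0.12  1.75 -0.    1.27  0.21]
s 0.1115 lat 0.0003
```

The collar is reached: the position stalled and force rose to 11 N. I'll press to about 18 N and hold.

Call:
move_arm([
  [0.005, 0, 0, 0, 0, 0, -0.226],
  [0.01, 0, 0, 0, 0, 0, -0.226],
  [0.012, 0, 0, 0, 0, 0, -0.226],
  [0.012, 0, 0, 0, 0, 0, -0.226],
])

```text
t: 19.7
tool_pos: [0.4952, 0.2568, 0.0826]
orientation: [2.009, 2.411, -0.004]
force: [2.6, -16.8, 2.5]
opening: 0.036
```

Call:
move_arm([
  [0, 0, 0, 0, 0, 0, -0.226],
  [0, 0, 0, 0, 0, 0, -0.226],
  [0, 0, 0, 0, 0, 0, -0.226],
  [0, 0, 0, 0, 0, 0, -0.226],
  [0, 0, 0, 0, 0, 0, -0.226],
])

```text
t: 20.2
tool_pos: [0.4952, 0.2568, 0.0826]
orientation: [2.009, 2.411, -0.004]
force: [3.9, -16.4, 3.0]
opening: 0.0361
```

Call:
move_arm([
  [-0.03, 0, 0, 0, 0, 0, -0.226],
  [-0.1, 0, 0, 0, 0, 0, -0.226],
  [-0.2, 0, 0, 0, 0, 0, -0.226],
  [-0.4, 0, 0, 0, 0, 0, -0.226],
  [-0.5, 0, -0.1, 0, 0, 0, -0.226],
  [-0.5, 0, -0.4, 0, 0, 0, -0.226],
  [-0.5, 0, -0.8, 0, 0, 0, -0.226],
  [-0.5, 0, -1, 0, 0, 0, -0.226],
])

```text
t: 21.0
tool_pos: [0.505, 0.2105, 0.1871]
orientation: [2.009, 2.413, 0.007]
force: [1.3, 0.5, 0.1]
opening: 0.036
```

Call:
move_arm([
  [-0.5, 0, -0.2, 0, 0, 0, -0.226],
  [-1, 0, -0.2, 0, 0, 0, -0.226],
  [-1, 0, -0.2, 0, 0, 0, -0.226],
])

```text
t: 21.3
tool_pos: [0.5232, 0.1074, 0.2047]
orientation: [2.012, 2.408, 0.002]
force: [-0.9, 0.1, -0.4]
opening: 0.0356
```

Call:
move_arm([
  [-0.5, 0, 0, 0, 0, 0, -0.226],
  [-1, 0, 0, 0, 0, 0, -0.226],
  [-1, 0, 0, 0, 0, 0, -0.226],
  [-1, 0, 0, 0, 0, 0, -0.226],
])

```text
t: 21.7
tool_pos: [0.5398, 0.013, 0.2028]
orientation: [-2.013, -2.411, -0.001]
force: [0.6, -0.2, 0.2]
opening: 0.0359
```

```bash
python3 go.py
python3 - <<'E'
from ov import *
I={n:read_camera(n)["frame"][:,:,::-1].copy() for n in("top","side")}
for n in I: cv2.imwrite(f"pics/{n}_end.png",I[n])
F=frame([.515,.147,.105],10.4); sf=.1335
L=arbor((0.515,0.147),10.4,sf)+[(F(circ(.032,sf-.015)),(0,255,0)),(F(circ(.032,sf)),(255,0,255))]
for k,l in(("r",[]),("o",L)):
    draw("top",I["top"],l,(72,180,222,280),4,f"pics/e1{k}.png");draw("side",I["side"],l,(95,224,255,384),2.5,f"pics/e2{k}.png")
a=[np.hstack([cv2.imread(f"pics/e2{k}.png"),cv2.resize(cv2.imread(f"pics/e1{k}.png"),(600,400))[:, 0:400]]) for k in "ro"]
cv2.imwrite("pics/end.png",cv2.resize(np.vstack(a),(600,600)))
E
```

```text
t 21.7 [0.5398 0.013  0.2028] F [ 0.59 -0.17  0.19] op 0.0359 q [-0.07 -0.02  1.68  0.    1.49 -0.25]
s -0.1363 lat 0.0002
```

View pics/end.png

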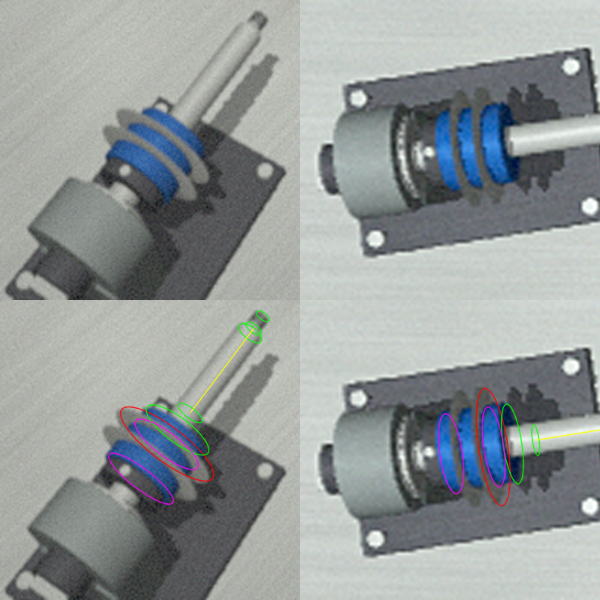

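View pics/side_end.png

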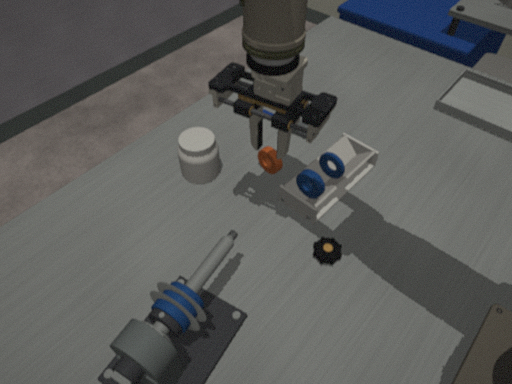

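Run:
```python
from ov import *
T=cv2.imread("pics/top_end.png");S=cv2.imread("pics/side_end.png")
F=frame([.515,.147,.105],10.4); sf=.137
L=[(F(circ(.047,sf)),(0,0,255)),(F(circ(.032,sf-.015)),(0,255,0))]
for k,l in(("r",[]),("o",L)):
    draw("top",T,l,(110,200,170,260),6.5,f"pics/f1{k}.png");draw("side",S,l,(145,265,215,335),5.571,f"pics/f2{k}.png")
a=[np.hstack([cv2.resize(cv2.imread(f"pics/f{i}{k}.png"),(300,300)) for i in(1,2)]) for k in "ro"]
cv2.imwrite("pics/end2.png",np.vstack(a))
```

```text
(no output)
```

View pics/end2.png

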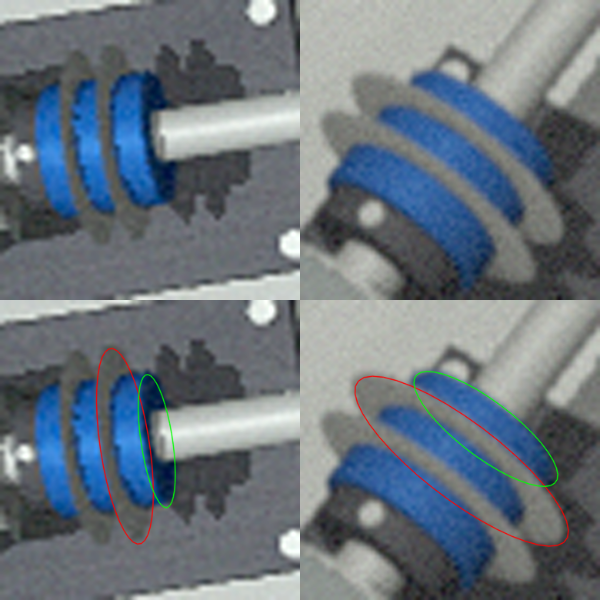

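The ring sits parallel and flush on the outer blade, and the 15 mm outline fits both views. The pack is against the collar and both other rings are standing. Handing in.

```bash
python3 -c "
from plant import *
print(read_state()['force']); print(close_job())"
```

```text
[0.09407278 1.5741078  0.53521845]
the job is handed in; nothing more can be done
None
```

The 15 mm ring is on the shaft, flush on the outer blade, with the pack against its collar. I handed the job in at about 22 s of the 72 s allowed.

- **Gauging:** I pinched one ring only, the one at the -y end of the rack, which looked like the 15 mm one in both views. It read 14.9 mm on the first pinch and 14.8 mm on the second. I did not pinch the other two; in the images they fit 20 mm (+y end) and 10 mm (middle).
- **Fitting:** I slid the ring onto the shaft with no contact force above about 1 N until I released it. I then pushed it with the fingers straddling the shaft.
- **Pushing home:** The pack slid about 13 mm at roughly 5 N, then stalled against the collar. I held about 17 N for half a second, and the highest reading was about 17 N. Then I backed off and lifted clear.
- **Last checks:** In both final views the ring is parallel to and flush on the outer blade. In the final side view the two other rings are standing in the rack, and the nut, tub and orange ring look unmoved. The gripper hides the brush in that view, but the arm never went near it. After letting go, the wrist force was within sensor noise.
- **Disagreements:** The pack's final position by eye was about 3 mm further along the shaft than I first assumed from the arm's reading. On the first pinch I pressed down on the ring in the rack with about 6 N because the arm was still settling, so I regrasped it.

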